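# Free the sagging bolt of the drying pen and hold its gate ajar

### The arm

A 7-joint arm with a two-finger parallel gripper is mounted at the origin on the work surface. World frame = base frame: x ahead of the robot, y to its left, z up, the work surface at z = 0. Lengths are in m, angles in degrees, forces in N, time in s.
With the tool pointing down it reaches from about 0.425 to 0.875 m from the base axis. Payload 4.7 kg.
Tool frame: the origin (TCP) lies midway between the tips of the shut fingers; the grasp point (between the pads) lies env.grip_point_offset behind it (env.grip_point_offset is the distance from the TCP to the grasp point, in m); z points along the fingers, y is the line along which they close (so a half turn about z gives the same grasp; the last joint's range is limited). The gripper opens to 87 mm and grips with 3 to 60 N. Pads are 19 mm wide; open, the fingers measure 117 mm over their backs; the gripper's body (75 mm by 190 mm) begins 51 mm behind the grasp point.
Start: joints at [-68.176, 18.392, -4.016, 83.108, 1.295, 78.541, -3.26], TCP at [0.233, 0.607, 0.223] pointing down, gripper open.
Joint ranges: [-163.93, 163.93], [-17.29, 119.83], [-79.2, 71.16], [3.27, 140.29], [-89.18, 269.18], [5.43, 117.66], [-154.24, 154.24]. Speed limits (degrees/s): [147.25, 147.25, 180, 180, 180, 180, 180].

### API

Orientations are given as [roll, pitch, yaw] about the fixed x, y, z axes, in that order (R = Rz(yaw) Ry(pitch) Rx(roll)).
In Python, from cell import env gives the robot as it stands.
- The arm moves only by the shell command python3 -m creep 'ROWS' [FORCE]. ROWS is a JSON object of lists of equal length, an entry for each row: "translation": the shift along the tool's x, y, z in units of 0.08 m (1.0 is 0.08 m), a list of three; "turn": the turn, a rotation vector about the tool's x, y, z in units of 180 degrees (1.0 is 180 degrees), a list of three; "grip": the opening, from 0 (shut) to 1 (fully open). In form: {"translation": [[x, y, z], ...], "turn": [[ax, ay, az], ...], "grip": [grip, ...]}. A call has 1 to 5 rows; each row shifts and turns the commanded pose from where the row before left it, along the tool's axes as they then stand; what a row does not reach is not made up. A row lasts 1/8 s, in which the tool goes at most 62.5 mm and 10.7 degrees, less where a joint would pass 70% of its speed; a pose out of reach is approached as far as the arm can. A call with a number of a shift or a turn outside -1 to 1 is refused whole. A call with a gripper value outside its range is refused whole. The fingers move at their own pace and stop on an object; FORCE is the grip in N (left out, the last holds). Time passes only in rows, so rows that do not move let the fingers close. It gives the time, the measured TCP pose, the force, the opening and the grip force at its end, in the units of the state.
- env.get_obs(): the state, without advancing time (a new reading comes with each control period).
- env.read_camera(name): name is "scene" or "top"; returns a dict with "frame" (480x640x3 uint8, red, green, blue), "z_map" (480x640 float32, m along the optical axis (not along the pixel's ray), 0 where there is no reading), "K" (3x3 intrinsics, pixels), "D" ([k1, k2, p1, p2, k3] as OpenCV has them; the pictures are not rectified), "rvec" (rotation vector, rad) and "tvec" (3), from world to camera coordinates, as OpenCV has them. Camera axes: x right, y down, z forward; pixel columns grow to the right and rows downward; lengths in m; the calibration is good to about 2 mm. A picture is of the moment at which its call begins.
- env.sign_off(): hands the job in; it is judged then, once.
The state is a dict: "time_s": time; "qpos": joint angles; "joint_velocities": joint speeds; "effort": joint torques, N m; "tool_pos": TCP position; "tool_rot": TCP orientation; "force": force on the tool from outside, world axes, zero at the start; "wrist_torque": the same for the moment, N m; "grip_width": finger opening in m; "grasp_force": force on a finger pad.
Only numpy, scipy, OpenCV 4.12 (cv2) and the standard library are available. Lean on these libraries where they do the work, as an engineer would, in place of code of your own. Each camera call takes 0.05 s, during which the arm holds its last target. There are 200 camera calls.

### The job

Press the spray cap of the clamped oil can right down and let it come up again, then take the drying pen's bolt by its upright knob, lift the sagging bolt over the bent lip of its keeper while drawing it well back, and pull the gate open towards the robot until its free edge stands about a hand's width (some 90 mm) ajar. The gate springs shut by itself, so finish while still gripping the knob, the bolt drawn back and the gate held still; do not fling the gate wide, and leave the pottery birds and the cup undisturbed.

Things in the scene. Friction and masses are not known exactly. Their poses are not given: they have to be found in the camera images.
- cap_top (a point): centre of the top face of the oil can's white spray cap, a round button 26 mm across and 16 mm tall, facing up, 165 mm above the bench. The can (aluminium, 52 mm across) is clamped in a fixed stand with a foot 85 mm square, to the right of the pen as the robot sees it. The point's +y is the way the small spout points.
- cap (a joint): how far the spray cap is pressed down, m: 0 up, 0.006 fully down. It springs back. Pressing starts at about 1.8 N and takes 5.4 N fully down; a press counts beyond 0.004 m, and it is up again below 0.0015 m.
- pen: fixed open-topped wooden drying pen, 250 mm deep, 400 wide, with a gate in front. Origin on the bench under the mid-thickness of the shut gate (28 mm thick); +x into the pen, away from the robot; +y along the shut gate from free edge to hinge; z up. Gate from y = -130 mm (free edge) to +165; gate and posts 125 mm high, other walls 85.
- gate_hinge (a point): point on the gate's upright hinge line (pen frame x = 0, y = +170 mm), at the height of the gate's top, 125 mm. Turns with the gate; with the gate shut its axes are those of the pen.
- gate (a joint): opening angle of the gate, rad: 0 shut, growing as its free edge swings to pen -x (towards the robot), at most 1.2. A spring shuts it: 0.28 N m when shut, rising to about 0.55 N m at 0.33 rad. The free edge stands 300 mm from the hinge line, so 0.30 rad is about 90 mm ajar.
- bolt: steel bolt, 0.22 kg, lying on the gate's top in two wire staples. Origin on the axis of its 10 mm rod right under the knob, 19 mm above the gate's top when sagging; +y: the way it is drawn (to the hinge), z up; turns with the gate. Rod y -142 to +30 mm. Toe at y -143 to -131, 14 mm wide, hangs 12 mm below the rod. Undrawn, the staples stand at y -98 and -60, tops 30 mm above the rod axis.
- knob (a point): centre of the grip length of the bolt's knob: an upright steel post 16 mm across that stands 70 mm above the rod axis, with a head 22 mm wide and 8 mm thick on top. The point is on the post's axis, 48 mm above the rod axis and 22 mm below the knob's top; axes as the bolt. Fingertips may reach 30 mm below this point and stay clear of the rod.
- draw (a joint): how far the bolt is drawn along the gate towards the hinge, m: 0 fully home in the keeper, 0.05 fully drawn. The toe comes against the lip at about 0.007 if it is not lifted; from 0.030 the bolt is clear of the keeper and the gate can swing. It stays where it is drawn (0.5 N friction).
- lift (a joint): how far the bolt is lifted, m: 0 sagging under its own weight, 0.018 at most (the staples stop it). The toe passes over the lip from 0.010 up. It falls back when let go.
- keeper_mouth (a point): middle of the upper edge of the bent-up steel lip of the keeper, on top of the post beside the gate's free edge (pen frame x = 0, y = -141 mm, 137 mm above the bench). Behind it (pen -y) the toe sits between two cheeks 45 mm tall that keep the gate shut until the toe is drawn out over the lip.
- bird_pen_mid (a point): loose pottery bird with a ring body, 66 mm long (its x), 34 mm thick (its y), 104 mm tall; stands inside the pen on its 10 mm floor. The point is on its middle, 50 mm above its foot. Leave it alone.
- bird_left_mid (a point): loose pottery bird with a ring body, 66 mm long (its x), 34 mm thick (its y), 104 mm tall; stands on the bench left of the pen. The point is on its middle, 50 mm above its foot. Leave it alone.
- bird_right_mid (a point): loose pottery bird with a ring body, 66 mm long (its x), 34 mm thick (its y), 104 mm tall; stands on the bench right of the pen, beyond the oil can. The point is on its middle, 50 mm above its foot. Leave it alone.
- cup_mid (a point): middle of a loose terracotta cup, 72 mm across and 80 mm tall, on the bench left of the pen. Leave it alone.
Mind the look-alikes: they are no part of the job. Of the things that look like the part that bears cap_top, the middle-sized one is meant.

How it is judged (in metres and radians):
On the way, in this order (a step that is already met when the one before it is completed fails the run):
1. the spray cap is pressed down (value of joint cap above 0.004 m), for 0.05 s.
2. the spray cap is up again (value of joint cap below 0.0015 m), for 0.05 s.
3. the bolt is lifted while its toe is still in the keeper (value of joint lift above 0.009 m and value of joint draw below 0.02 m), for 0.02 s.
4. the bolt is drawn back clear of the keeper (value of joint draw above 0.03 m), for 0.1 s.
At the end, for the whole second after the job is handed in: The fingers still grip the bolt (more than 1 N), the gate is held still (under 0.08 rad/s) 0.19 to 0.45 rad open (its free edge about 57 to 130 mm ajar), the bolt stays drawn back at least 28 mm, and the spray cap is up (value of joint gate between 0.19 and 0.45 rad and velocity of joint gate between -0.08 and 0.08 rad/s and value of joint draw above 0.028 m and value of joint cap below 0.0015 m and contact force between the fingers and bolt above 1 N); the arm keeps its last pose, push and grip.
It fails at once if the gate is flung wide open (more than 0.75 rad) (value of joint gate above 0.75 rad).
It fails at once if bird_pen is shoved more than 25 mm or tipped (distance of bird_pen_mid from where it was at the start of the episode above 0.025 m or angle between bird_pen_mid's own z axis and vertical above 0.4 rad).
It fails at once if bird_left is shoved more than 25 mm or tipped (distance of bird_left_mid from where it was at the start of the episode above 0.025 m or angle between bird_left_mid's own z axis and vertical above 0.4 rad).
It fails at once if bird_right is shoved more than 25 mm or tipped (distance of bird_right_mid from where it was at the start of the episode above 0.025 m or angle between bird_right_mid's own z axis and vertical above 0.4 rad).
It fails at once if cup is shoved more than 25 mm or tipped (distance of cup_mid from where it was at the start of the episode above 0.025 m or angle between cup_mid's own z axis and vertical above 0.4 rad).
It also fails if it takes over 38 s, if anything falls off the work surface, if the arm or the gripper's body presses on something with over 40 N, if the wrist force passes 120 N, or if a joint passes its speed limit or range.

## Working session

There is one attempt and no reset: what is moved stays moved. The work goes in short steps, Python scripts to look and compute and a shell command to move; the robot and the scene stay as the last step left them, time stands still between calls to the robot, and variables do not carry over. Pictures are saved under pics/ and viewed, at most 10 in all, crops included, and the job is handed in when it is done.

```bash
mkdir -p pics; cat > h.py <<'E'
import numpy as np, cv2
from cell import env
from scipy.spatial.transform import Rotation as Ro
def cam(n):
    c=env.read_camera(n); return c
def save(c,f,crop=None,s=1):
    im=c["frame"][:,:,::-1]
    if crop: x0,y0,x1,y1=crop; im=im[y0:y1,x0:x1]
    cv2.imwrite(f,cv2.resize(im,None,fx=s,fy=s,interpolation=cv2.INTER_CUBIC))
def cloud(c):
    h,w=c["z_map"].shape
    u,v=np.meshgrid(np.arange(w),np.arange(h))
    p=cv2.undistortPoints(np.stack([u,v],-1).reshape(-1,1,2).astype(float),np.array(c["K"]),np.array(c["D"])).reshape(h,w,2)
    z=c["z_map"]; P=np.dstack([p[...,0]*z,p[...,1]*z,z])
    R=cv2.Rodrigues(np.array(c["rvec"],float))[0]
    W=(P-np.array(c["tvec"]).ravel())@R
    W[z==0]=np.nan
    return W
E
python3 - <<'E'
from h import *
for n in("scene","top"):
    c=cam(n); save(c,f"pics/{n}0.png"); np.save(n+"0.npy",cloud(c))
o=env.get_obs(); print(o, env.grip_point_offset)
E
```

```text
{'time_s': 0.1, 'qpos': array([-68.17709258,  18.43690417,  -4.01554366,  83.16723229,
         1.29322104,  78.54256924,  -3.258444  ]), 'joint_velocities': array([-0.1108548 , -0.09158634, -0.05230901, -0.25375663,  0.00880729,
       -0.07142053,  0.02155482]), 'effort': array([-5.60257376e-05, -4.92574060e+01, -4.05724626e-01, -3.13398349e+01,
       -6.42852439e-02,  3.95593140e-02,  6.61459035e-05]), 'tool_pos': array([0.2329543 , 0.60628314, 0.22155314]), 'tool_rot': array([-1.79898429e+02,  3.74707261e-03,  1.58987888e+02]), 'force': array([ 0.03665026,  0.15980392, -0.21612236]), 'wrist_torque': array([-0.00442611,  0.03756945,  0.01713463]), 'grasp_force': 0.0, 'grip_width': 0.08679938048084646} 0.0187
```

View pics/scene0.png

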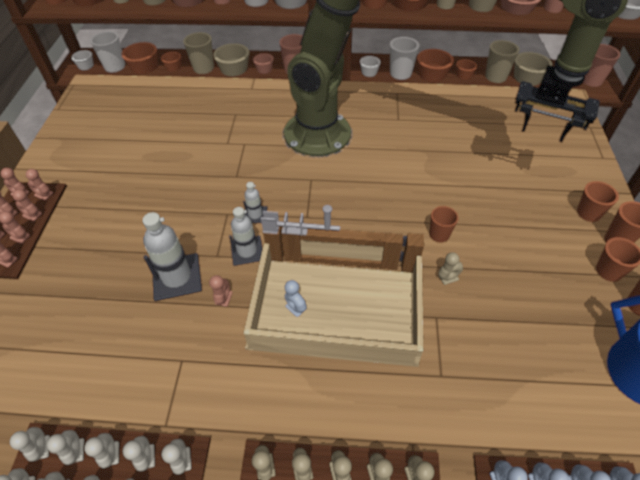

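View pics/top0.png

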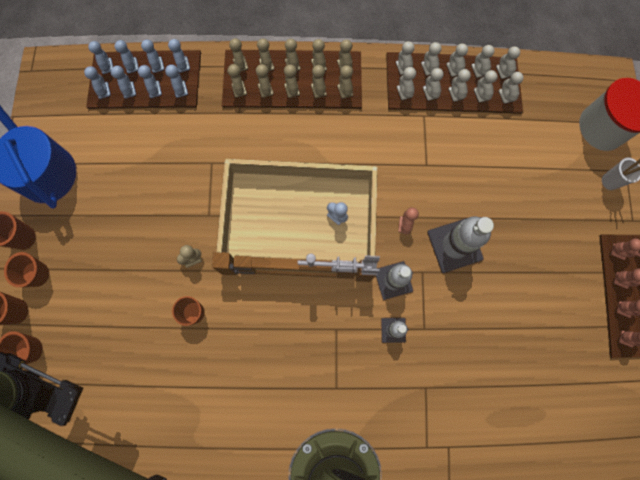

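The scene view shows three cans. The middle-sized one is at about (241,213) in scene and (402,270) in top. The bolt knob is at about (327,210) in scene and (311,260) in top, with the keeper at about (372,265) in top.

```bash
python3 - <<'E'
from h import *
import cv2
for n,cr in(("scene",(220,170,430,290)),("top",(200,230,440,350))):
    im=cv2.imread(f"pics/{n}0.png"); x0,y0,x1,y1=cr
    cv2.imwrite(f"pics/{n}c.png",cv2.resize(im[y0:y1,x0:x1],None,fx=3.3,fy=3.3,interpolation=cv2.INTER_CUBIC))
    W=np.load(n+"0.npy"); im=cv2.imread(f"pics/{n}0.png")
    m=np.isfinite(W[...,2])
    # cap: white high points
    R=(m&(W[...,0]>.3)&(W[...,0]<.62)&(W[...,1]<-.08)&(W[...,1]>-.32))
    for nm,lo,hi in(("captop",.158,.172),("can",.05,.14)):
        q=R&(W[...,2]>lo)&(W[...,2]<hi); v,u=np.nonzero(q)
        if len(u): print(n,nm,len(u),W[q].mean(0).round(4),W[q].min(0).round(3),W[q].max(0).round(3),u.min(),u.max(),v.min(),v.max())
    # high things near gate
    R=(m&(W[...,0]>.3)&(W[...,0]<.7)&(W[...,1]<.35)&(W[...,1]>-.15))
    for nm,lo,hi in(("knobtop",.195,.23),("knobpost",.178,.20),("gatetop",.115,.13),("rod",.14,.16),("staple",.16,.178)):
        q=R&(W[...,2]>lo)&(W[...,2]<hi); v,u=np.nonzero(q)
        if len(u): print(n,nm,len(u),W[q].mean(0).round(4),W[q].min(0).round(3),W[q].max(0).round(3),u.min(),u.max(),v.min(),v.max(), np.degrees(np.arctan2(*np.polyfit(W[q][:,1],W[q][:,0],1)[:1],1)).round(2))
E
```

```text
scene captop 226 [ 0.5402 -0.1985  0.1645] [ 0.479 -0.312  0.158] [ 0.62  -0.08   0.172] 160 268 207 251
scene can 1685 [ 0.5151 -0.1711  0.0938] [ 0.352 -0.315  0.05 ] [ 0.62 -0.08  0.14] 166 270 182 281
scene knobtop 80 [0.5168 0.0635 0.2102] [0.506 0.052 0.196] [0.525 0.073 0.217] 322 331 205 215 -4.05
scene knobpost 65 [0.5208 0.0231 0.1867] [ 0.513 -0.094  0.178] [0.527 0.071 0.2  ] 260 330 212 220 -2.2
scene gatetop 1682 [0.5178 0.1054 0.1238] [ 0.355 -0.15   0.115] [0.662 0.297 0.13 ] 241 423 182 283 3.76
scene rod 442 [ 0.5124 -0.0205  0.149 ] [ 0.489 -0.15   0.14 ] [0.527 0.093 0.16 ] 240 339 211 230 3.26
scene staple 218 [ 0.5091 -0.0485  0.1677] [ 0.481 -0.15   0.16 ] [0.526 0.071 0.178] 239 330 208 225 6.38
top captop 227 [ 0.5305 -0.2087  0.1654] [ 0.481 -0.32   0.158] [ 0.619 -0.081  0.172] 373 474 218 276
top can 1212 [ 0.4984 -0.1713  0.0988] [ 0.343 -0.319  0.05 ] [ 0.62 -0.08  0.14] 368 468 224 337
top knobtop 75 [0.512  0.063  0.2126] [0.502 0.053 0.207] [0.522 0.073 0.216] 306 315 254 263 -0.9
top knobpost 20 [ 0.5202 -0.04    0.1808] [ 0.504 -0.092  0.178] [0.527 0.069 0.184] 308 379 255 264 -8.02
top gatetop 1606 [0.5112 0.1161 0.1241] [ 0.355 -0.15   0.115] [0.659 0.298 0.13 ] 212 401 206 332 6.03
top rod 345 [ 0.5093 -0.0172  0.1481] [ 0.482 -0.15   0.14 ] [0.523 0.092 0.16 ] 298 403 259 276 2.71
top staple 189 [ 0.5073 -0.0676  0.1693] [ 0.481 -0.15   0.16 ] [0.527 0.069 0.178] 308 403 255 276 5.2
```

View pics/scenec.png

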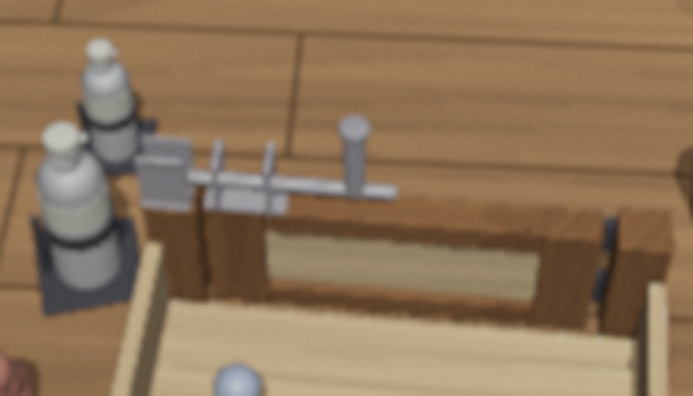

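View pics/topc.png

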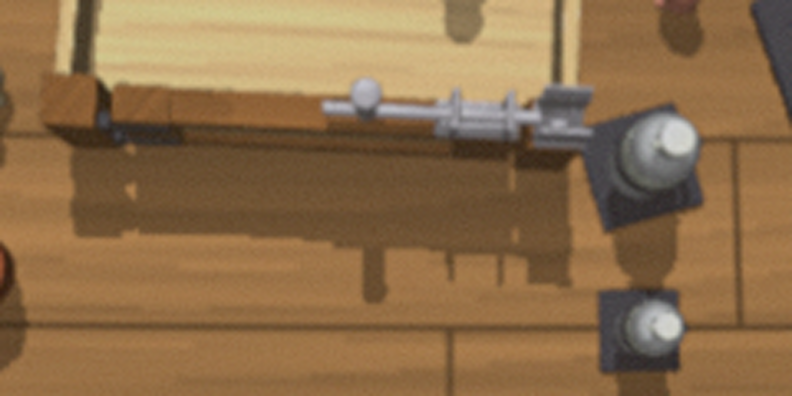

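The crops show the gate with the knob towards the robot's left and the middle can beside the keeper. Its cap is at about (239,212) in scene and (404,272) in top. Next I fit the positions precisely.

```bash
python3 - <<'E'
from h import *
for n in("scene","top"):
    W=np.load(n+"0.npy"); X,Y,Z=W[...,0],W[...,1],W[...,2]
    g=(abs(Z-.125)<.004)&(Y>.02)&(Y<.28)&(X>.46)&(X<.56)
    P=W[g]; x=P[:,0];y=P[:,1]
    # centre line from bins
    b=np.arange(.03,.26,.02); c=[(x[(y>a)&(y<a+.02)].min()+x[(y>a)&(y<a+.02)].max())/2 for a in b if ((y>a)&(y<a+.02)).sum()>5]
    yb=[a+.01 for a in b if ((y>a)&(y<a+.02)).sum()>5]
    k=np.polyfit(yb,c,1); print(n,"gate x=",k,np.degrees(np.arctan(k[0])), "yrange",y.min(),y.max(),len(x))
    r=(abs(Z-.1485)<.004)&(Y>-.02)&(Y<.1)&(X>.49)&(X<.54); k=np.polyfit(Y[r],X[r],1); print("rod",k,np.degrees(np.arctan(k[0])),Y[r].max())
    m=(Z>.16)&(Z<.172)&(Y<-.1)&(Y>-.2)&(X<.53)&(X>.42)
    q=W[m]; print("cap",q.mean(0).round(4),np.percentile(q,[3,97],0).round(4),len(q))
    t=(Z>.205)&(X>.49)&(X<.54)&(Y>.03)&(Y<.1); print("knob",W[t].mean(0).round(4),np.percentile(W[t],[2,98],0).round(4))
E
```

```text
scene gate x= [0.03365523 0.51354032] 1.9275753638909303 yrange 0.020230155549737894 0.2799864624215943 930
rod [0.04427067 0.51323595] 2.5348672559073475 0.09280762420050437
cap [ 0.4933 -0.1536  0.164 ] [[ 0.4805 -0.1653  0.1606]
 [ 0.5044 -0.141   0.1673]] 82
knob [0.5162 0.0634 0.2129] [[0.5059 0.0544 0.2065]
 [0.5246 0.073  0.2162]]
top gate x= [0.04588498 0.51070056] 2.6271728704231907 yrange 0.021616675985284044 0.27978308002194874 941
rod [0.03329056 0.51006821] 1.906704271742181 0.09218925098704259
cap [ 0.4926 -0.1522  0.164 ] [[ 0.4814 -0.1637  0.161 ]
 [ 0.5042 -0.1403  0.1677]] 101
knob [0.512  0.063  0.2126] [[0.5022 0.0535 0.2085]
 [0.522  0.0721 0.216 ]]
```

Both cameras agree:

| Item | Measured | Expected |
|---|---|---|
| Cap top | (0.493, -0.1525, 0.165) | height 0.165 |
| Knob axis | (0.514, 0.063), top at 0.214 | top at 0.214 |
| Pen yaw | about -2.3° | not given |

I'll turn the tool to yaw 88 so the fingers close across the gate, raise it, and shut the fingers.

```bash
cat >> h.py <<'E'
def go(*pts):
    o=env.get_obs(); p=np.array(o["tool_pos"]); R=Ro.from_euler("xyz",o["tool_rot"],degrees=True)
    print("t",round(o["time_s"],2),"pos",p.round(4),"rot",np.round(o["tool_rot"],2),"F",np.round(o["force"],1),"w",round(o["grip_width"],4),"g",round(o["grasp_force"],1))
    for q in pts:
        d=R.inv().apply(np.array(q)-p)/.08; n=int(np.ceil(np.abs(d).max()/.75)); print("to",q,"total",d.round(3),"per row",n,(d/n).round(3)); p=np.array(q)
E
python3 -m creep '{"translation":[[0,0,-0.2],[0,0,-0.2],[0,0,-0.1],[0,0,0]],"turn":[[0,0,0.057],[0,0,0.057],[0,0,0.057],[0,0,0.057]],"grip":[0,0,0,0]}' 20
python3 -m creep '{"translation":[[0,0,0],[0,0,0],[0,0,0],[0,0,0]],"turn":[[0,0,0.057],[0,0,0.057],[0,0,0.054],[0,0,0]],"grip":[0,0,0,0]}'
python3 -c "
from h import *
go((.40,.25,.26),(.493,-.1525,.26),(.493,-.1525,.19))"
```

```text
time_s: 0.6
tool_pos: [0.2332, 0.6069, 0.263]
tool_rot: [180.0, -0.0, 117.6]
force: [-0.2, -0.3, -1.0]
grip_width: 0.0549
grasp_force: 0.0
time_s: 1.1
tool_pos: [0.233, 0.6065, 0.262]
tool_rot: [-180.0, 0.1, 87.8]
force: [-0.9, 0.6, -0.1]
grip_width: 0.0149
grasp_force: 0.0
t 1.1 pos [0.233  0.6065 0.262 ] rot [-1.800e+02  5.000e-02  8.781e+01] F [-0.9  0.6 -0.1] w 0.0149 g 0.0
to (0.4, 0.25, 0.26) total [-4.374  2.256  0.029] per row 6 [-0.729  0.376  0.005]
to (0.493, -0.1525, 0.26) total [-4.983  1.354  0.005] per row 7 [-0.712  0.193  0.001]
to (0.493, -0.1525, 0.19) total [0.001 0.    0.875] per row 2 [0.    0.    0.437]
```

```bash

python3 -m creep '{"translation":[[-0.4,0.22,0],[-0.66,0.34,0],[-0.66,0.34,0],[-0.66,0.34,0],[-0.66,0.34,0]],"turn":[[0,0,0],[0,0,0],[0,0,0],[0,0,0],[0,0,0]],"grip":[0,0,0,0,0]}'
python3 -m creep '{"translation":[[-0.66,0.34,0],[-0.67,0.33,0],[-0.71,0.19,0],[-0.71,0.19,0],[-0.71,0.19,0]],"turn":[[0,0,0],[0,0,0],[0,0,0],[0,0,0],[0,0,0]],"grip":[0,0,0,0,0]}'
python3 -m creep '{"translation":[[-0.71,0.19,0],[-0.71,0.19,0],[-0.71,0.19,0],[-0.4,0.1,0],[0,0,0]],"turn":[[0,0,0],[0,0,0],[0,0,0],[0,0,0],[0,0,0]],"grip":[0,0,0,0,0]}'
python3 -c "
from h import *
go((.493,-.1525,.185),(.493,-.1525,.158))"
```

```text
time_s: 1.72
tool_pos: [0.3503, 0.3567, 0.2625]
tool_rot: [180.0, -0.0, 87.9]
force: [1.5, 0.4, 0.3]
grip_width: 0.0003
grasp_force: 0.0
time_s: 2.35
tool_pos: [0.4378, 0.0762, 0.2626]
tool_rot: [180.0, -0.0, 87.9]
force: [0.4, -0.3, 0.7]
grip_width: 0.0008
grasp_force: 0.0
time_s: 2.98
tool_pos: [0.4829, -0.1295, 0.2627]
tool_rot: [180.0, 0.1, 87.5]
force: [-0.6, 1.0, -0.1]
grip_width: 0.0003
grasp_force: 0.0
t 2.98 pos [ 0.4829 -0.1295  0.2627] rot [1.7999e+02 6.0000e-02 8.7530e+01] F [-0.6  1.  -0.1] w 0.0003 g 0.0
to (0.493, -0.1525, 0.185) total [-0.281  0.139  0.971] per row 2 [-0.141  0.069  0.486]
to (0.493, -0.1525, 0.158) total [ 0.    -0.     0.337] per row 1 [ 0.    -0.     0.337]
```

```bash

python3 -m creep '{"translation":[[-0.28,0.14,0],[0,0,0.4],[0,0,0.4],[0,0,0.17],[0,0,0]],"turn":[[0,0,0],[0,0,0],[0,0,0],[0,0,0],[0,0,0]],"grip":[0,0,0,0,0]}'
python3 -c "
from h import *
go((.493,-.1525,.158))
c=cam('scene'); save(c,'pics/scene1.png',(190,150,350,270),4.5)"
```

```text
time_s: 3.6
tool_pos: [0.4931, -0.1481, 0.1845]
tool_rot: [-179.9, -0.0, 87.8]
force: [0.1, -0.5, 0.7]
grip_width: 0.0005
grasp_force: 0.0
t 3.6 pos [ 0.4931 -0.1481  0.1845] rot [-1.7992e+02 -1.0000e-02  8.7830e+01] F [ 0.1 -0.5  0.7] w 0.0005 g 0.0
to (0.493, -0.1525, 0.158) total [-0.055  0.001  0.331] per row 1 [-0.055  0.001  0.331]
```

View pics/scene1.png

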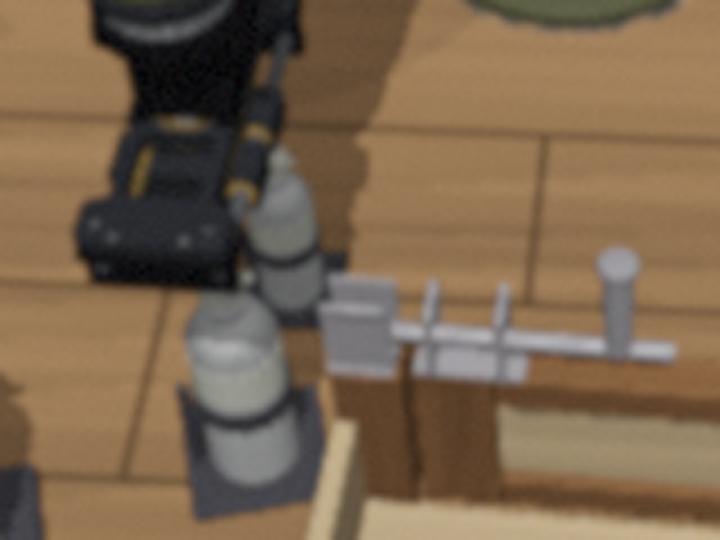

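The gripper body, at about (160,245) in the crop, hides the fingers, which stand over the can at about (235,300). The measured pose agrees, so I press in small steps.

```bash

python3 -m creep '{"translation":[[-0.055,0,0.1],[0,0,0.1],[0,0,0.04],[0,0,0]],"turn":[[0,0,0],[0,0,0],[0,0,0],[0,0,0]],"grip":[0,0,0,0]}'
python3 -m creep '{"translation":[[0,0,0.04],[0,0,0]],"turn":[[0,0,0],[0,0,0]],"grip":[0,0]}'
python3 -m creep '{"translation":[[0,0,0.03],[0,0,0]],"turn":[[0,0,0],[0,0,0]],"grip":[0,0]}'
```

```text
time_s: 4.15
tool_pos: [0.4932, -0.1535, 0.1657]
tool_rot: [-180.0, 0.0, 87.7]
force: [-0.6, -0.8, -0.0]
grip_width: 0.0006
grasp_force: 0.0
time_s: 4.4
tool_pos: [0.4935, -0.1535, 0.1628]
tool_rot: [180.0, -0.0, 87.7]
force: [-1.1, -0.6, 4.9]
grip_width: 0.0008
grasp_force: 1.6
time_s: 4.65
tool_pos: [0.4935, -0.1535, 0.1604]
tool_rot: [180.0, -0.0, 87.7]
force: [-0.6, 0.6, 4.8]
grip_width: 0.0007
grasp_force: 2.4
```

```bash

python3 -m creep '{"translation":[[0,0,0.03],[0,0,0]],"turn":[[0,0,0],[0,0,0]],"grip":[0,0]}'
python3 -m creep '{"translation":[[0,0,0.03],[0,0,0]],"turn":[[0,0,0],[0,0,0]],"grip":[0,0]}'
```

```text
time_s: 4.9
tool_pos: [0.4936, -0.1536, 0.1593]
tool_rot: [180.0, -0.1, 87.7]
force: [-5.1, 0.9, 13.5]
grip_width: 0.0003
grasp_force: 7.2
time_s: 5.15
tool_pos: [0.4937, -0.1536, 0.159]
tool_rot: [180.0, -0.1, 87.7]
force: [-11.3, 3.0, 29.8]
grip_width: -0.0001
grasp_force: 15.0
```

The cap is hard against its stop (z 0.159, force well above 5.4 N). Now I release it and go over to the knob.

```bash

python3 -m creep '{"translation":[[0,0,-0.2],[0,0,-0.3],[0,0,-0.4],[0,0,-0.4],[0,0,0]],"turn":[[0,0,0],[0,0,0],[0,0,0],[0,0,0],[0,0,0]],"grip":[0,0,0.2,0.6,0.7]}' 40
python3 -c "
from h import *
go((.514,.063,.263),(.514,.063,.175))"
```

```text
time_s: 5.78
tool_pos: [0.4947, -0.1537, 0.2612]
tool_rot: [179.8, -0.0, 87.7]
force: [-0.8, 0.1, -0.1]
grip_width: 0.023
grasp_force: 0.0
t 5.78 pos [ 0.4947 -0.1537  0.2612] rot [ 1.7975e+02 -2.0000e-02  8.7720e+01] F [-0.8  0.1 -0.1] w 0.023 g 0.0
to (0.514, 0.063, 0.263) total [ 2.716  0.134 -0.021] per row 4 [ 0.679  0.033 -0.005]
to (0.514, 0.063, 0.175) total [-0.    -0.005  1.1  ] per row 2 [-0.    -0.002  0.55 ]
```

```bash

python3 -m creep '{"translation":[[0.6,0.03,0],[0.75,0.04,0],[0.75,0.04,0],[0.6,0.02,0],[0,0,0]],"turn":[[0,0,0],[0,0,0],[0,0,0],[0,0,0],[0,0,0]],"grip":[0.7,0.7,0.7,0.7,0.7]}'
python3 -c "
from h import *
go((.514,.063,.172))
c=cam('top'); save(c,'pics/top2.png',(240,200,440,320),4)"
```

```text
time_s: 6.4
tool_pos: [0.5113, 0.0671, 0.2574]
tool_rot: [-179.8, 0.0, 88.2]
force: [0.1, -0.8, 0.4]
grip_width: 0.0603
grasp_force: 0.0
t 6.4 pos [0.5113 0.0671 0.2574] rot [-1.7985e+02  3.0000e-02  8.8190e+01] F [ 0.1 -0.8  0.4] w 0.0603 g 0.0
to (0.514, 0.063, 0.172) total [-0.05   0.039  1.067] per row 2 [-0.025  0.019  0.534]
```

View pics/top2.png

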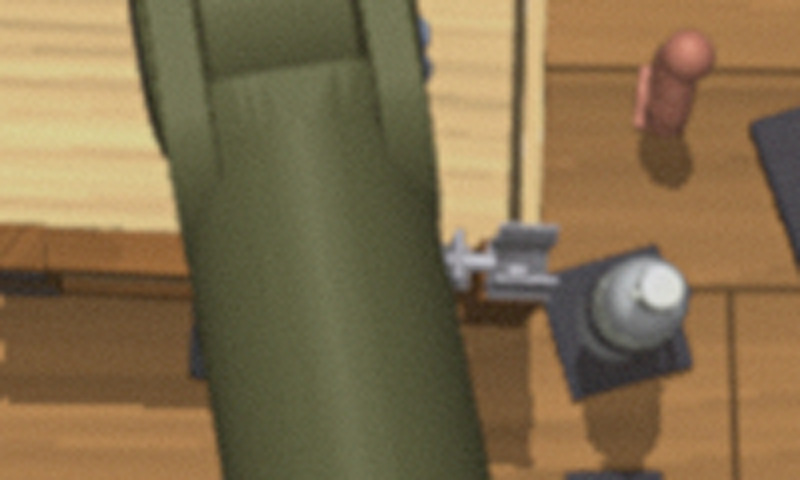

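The cap, at about (655,285), is up again, and the arm hides the knob. The tool was still settling, so I wait a row, then descend in steps.

```bash

python3 -m creep '{"translation":[[0,0,0],[0,0,0]],"turn":[[0,0,0],[0,0,0]],"grip":[0.7,0.7]}'
python3 -c "
from h import *
go((.514,.063,.172))"
```

```text
time_s: 6.7
tool_pos: [0.5123, 0.0602, 0.2592]
tool_rot: [-180.0, -0.0, 87.5]
force: [0.7, 0.7, 0.2]
grip_width: 0.0608
grasp_force: 0.0
t 6.7 pos [0.5123 0.0602 0.2592] rot [-179.99   -0.     87.54] F [0.7 0.7 0.2] w 0.0608 g 0.0
to (0.514, 0.063, 0.172) total [0.035 0.02  1.09 ] per row 2 [0.018 0.01  0.545]
```

```bash

python3 -m creep '{"translation":[[0.03,0.02,0.3],[0,0,0.4],[0,0,0.3],[0,0,0.09],[0,0,0]],"turn":[[0,0,0],[0,0,0],[0,0,0],[0,0,0],[0,0,0]],"grip":[0.7,0.7,0.7,0.7,0.7]}'
python3 -m creep '{"translation":[[0,0,0],[0,0,0],[0,0,0],[0,0,0],[0,0,0]],"turn":[[0,0,0],[0,0,0],[0,0,0],[0,0,0],[0,0,0]],"grip":[0,0,0,0,0]}' 40
python3 -c "
from h import *
go()
c=cam('scene'); save(c,'pics/scene3.png',(220,140,420,260),4)"
```

```text
time_s: 7.32
tool_pos: [0.5142, 0.0637, 0.1724]
tool_rot: [180.0, 0.0, 87.6]
force: [0.3, -0.3, 1.0]
grip_width: 0.0607
grasp_force: 0.0
time_s: 7.95
tool_pos: [0.5135, 0.0644, 0.1722]
tool_rot: [-179.9, -0.0, 87.7]
force: [-3.1, 0.5, 2.9]
grip_width: 0.02
grasp_force: 40.0
t 7.95 pos [0.5135 0.0644 0.1722] rot [-179.93   -0.     87.71] F [-3.1  0.5  2.9] w 0.02 g 40.0
```

View pics/scene3.png

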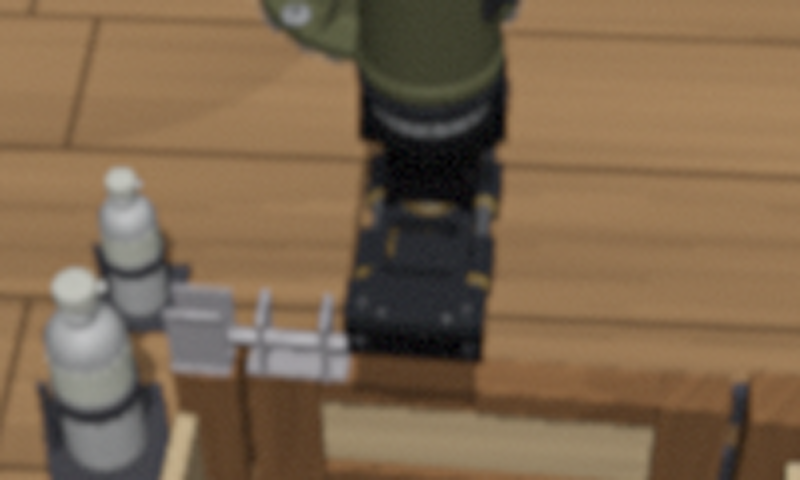

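The gripper has closed around the knob with the bolt still home. The width of 20 mm instead of 16 suggests the pads touch the head, so I reopen, go 7 mm lower and regrip.

```bash

python3 -m creep '{"translation":[[0,0,0],[0,0,0],[0,0,0.09],[0,0,0]],"turn":[[0,0,0],[0,0,0],[0,0,0],[0,0,0]],"grip":[0.5,0.5,0.5,0.5]}'
python3 -m creep '{"translation":[[0,0,0],[0,0,0],[0,0,0],[0,0,0],[0,0,0]],"turn":[[0,0,0],[0,0,0],[0,0,0],[0,0,0],[0,0,0]],"grip":[0,0,0,0,0]}' 40
python3 -c "
from h import *
go()"
```

```text
time_s: 8.5
tool_pos: [0.5135, 0.0642, 0.1641]
tool_rot: [-179.9, 0.0, 87.7]
force: [-0.6, 0.2, -0.6]
grip_width: 0.0423
grasp_force: 0.0
time_s: 9.12
tool_pos: [0.5136, 0.0643, 0.165]
tool_rot: [-180.0, -0.0, 87.7]
force: [-4.0, -0.4, 2.5]
grip_width: 0.0206
grasp_force: 40.0
t 9.12 pos [0.5136 0.0643 0.165 ] rot [-1.7995e+02 -1.0000e-02  8.7710e+01] F [-4.  -0.4  2.5] w 0.0206 g 40.0
```

The reading is the same. The grip is firm, so I test it with a small lift.

```bash

python3 -m creep '{"translation":[[0,0,-0.04],[0,0,-0.04],[0,0,0]],"turn":[[0,0,0],[0,0,0],[0,0,0]],"grip":[0,0,0]}' 40
python3 -c "
from h import *
go()"
```

```text
time_s: 9.5
tool_pos: [0.5136, 0.0643, 0.1713]
tool_rot: [-180.0, 0.0, 87.7]
force: [-2.9, 0.7, -1.7]
grip_width: 0.0198
grasp_force: 40.0
t 9.5 pos [0.5136 0.0643 0.1713] rot [-179.95    0.     87.71] F [-2.9  0.7 -1.7] w 0.0198 g 40.0
```

```bash

python3 -m creep '{"translation":[[0,0,-0.06],[0,0,-0.04],[0,0,0]],"turn":[[0,0,0],[0,0,0],[0,0,0]],"grip":[0,0,0]}' 40
python3 -c "
from h import *
go()
c=cam('scene'); np.save('s4.npy',cloud(c)); save(c,'pics/scene4.png',(250,190,350,250),8)
for f in ('scene0','s4'):
    W=np.load(f+'.npy'); 
    for lo,hi in((-.022,.0),(-.045,-.03)):
        m=(W[...,1]>lo)&(W[...,1]<hi)&(W[...,0]>.49)&(W[...,0]<.54)&(W[...,2]<.18)&(W[...,2]>.137); print(f,np.sort(W[m][:,2])[::-1][:12].round(3))
"
```

```text
time_s: 9.88
tool_pos: [0.5138, 0.0643, 0.1796]
tool_rot: [-180.0, -0.0, 87.7]
force: [-3.2, 0.1, -2.4]
grip_width: 0.0206
grasp_force: 40.0
t 9.88 pos [0.5138 0.0643 0.1796] rot [-1.7998e+02 -1.0000e-02  8.7710e+01] F [-3.2  0.1 -2.4] w 0.0206 g 40.0
scene0 [0.173 0.173 0.172 0.155 0.155 0.154 0.152 0.151 0.15  0.15  0.15  0.149]
scene0 [0.175 0.175 0.174 0.174 0.174 0.174 0.173 0.173 0.173 0.173 0.173 0.171]
s4 [0.174 0.173 0.17  0.168 0.167 0.166 0.165 0.165 0.164 0.164 0.164 0.163]
s4 [0.176 0.176 0.176 0.176 0.175 0.175 0.175 0.174 0.174 0.173 0.173 0.173]
```

View pics/scene4.png

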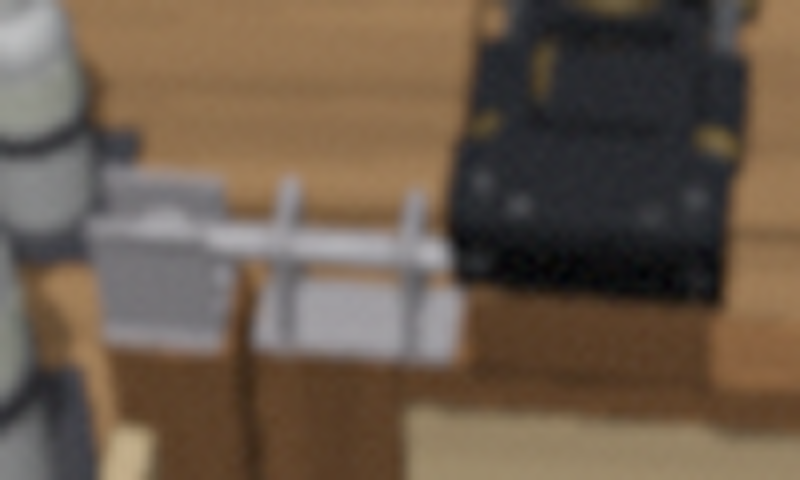

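The rod, at about (330,243), has risen about 14 mm, and the toe shows between the keeper cheeks at about (165,220). Now I draw the bolt along the gate, which is tool +x.

```bash

python3 -m creep '{"translation":[[0.1,0,0],[0.15,0,0],[0.15,0,0],[0.13,0,0],[0,0,0]],"turn":[[0,0,0],[0,0,0],[0,0,0],[0,0,0],[0,0,0]],"grip":[0,0,0,0,0]}' 40
python3 -c "
from h import *
go()
c=cam('scene'); save(c,'pics/scene5.png',(250,190,370,270),6)"
```

```text
time_s: 10.55
tool_pos: [0.5156, 0.1085, 0.1792]
tool_rot: [-180.0, -0.0, 87.8]
force: [-3.4, 0.6, -2.4]
grip_width: 0.0204
grasp_force: 40.0
t 10.55 pos [0.5156 0.1085 0.1792] rot [-1.7999e+02 -3.0000e-02  8.7840e+01] F [-3.4  0.6 -2.4] w 0.0204 g 40.0
```

View pics/scene5.png

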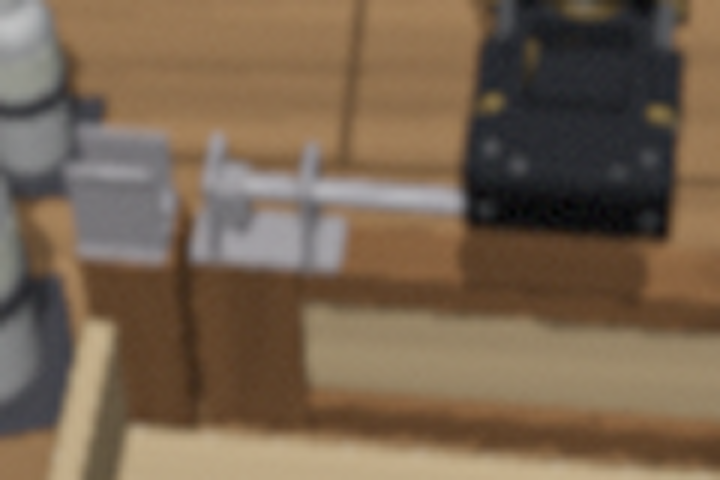

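The bolt is drawn about 43 mm, with its toe at about (235,195), clear of the keeper. Now I swing about the hinge (radius about 0.142 m) in equal arc steps of 0.05 rad.

```bash

python3 -m creep '{"translation":[[0.002,-0.089,0],[0.002,-0.089,0],[0.002,-0.089,0],[0,0,0]],"turn":[[0,0,0.016],[0,0,0.016],[0,0,0.016],[0,0,0]],"grip":[0,0,0,0]}' 40
python3 -m creep '{"translation":[[0.002,-0.089,0],[0.002,-0.089,0],[0.002,-0.089,0],[0,0,0],[0,0,0]],"turn":[[0,0,0.016],[0,0,0.016],[0,0,0.016],[0,0,0],[0,0,0]],"grip":[0,0,0,0,0]}' 40
python3 -c "
from h import *
go()
c=cam('scene'); np.save('s6.npy',cloud(c)); save(c,'pics/scene6.png',(220,170,440,300),3.5)
W=cloud(c);X,Y,Z=W[...,0],W[...,1],W[...,2]
g=(abs(Z-.125)<.004)&(Y>-.02)&(Y<.22)&(X>.38)&(X<.56)
k=np.polyfit(Y[g],X[g],1);print(k,np.arctan(k[0])-.039)"
```

```text
time_s: 11.1
tool_pos: [0.496, 0.1087, 0.1801]
tool_rot: [179.8, -0.1, 79.1]
force: [0.8, -0.6, -3.1]
grip_width: 0.0205
grasp_force: 40.0
time_s: 11.72
tool_pos: [0.4752, 0.1142, 0.1798]
tool_rot: [179.9, -0.1, 70.5]
force: [1.3, -0.9, -1.6]
grip_width: 0.02
grasp_force: 40.0
t 11.72 pos [0.4752 0.1142 0.1798] rot [ 1.7987e+02 -5.0000e-02  7.0460e+01] F [ 1.3 -0.9 -1.6] w 0.02 g 40.0
[0.33322966 0.4394645 ] 0.28265724298739997
```

View pics/scene6.png

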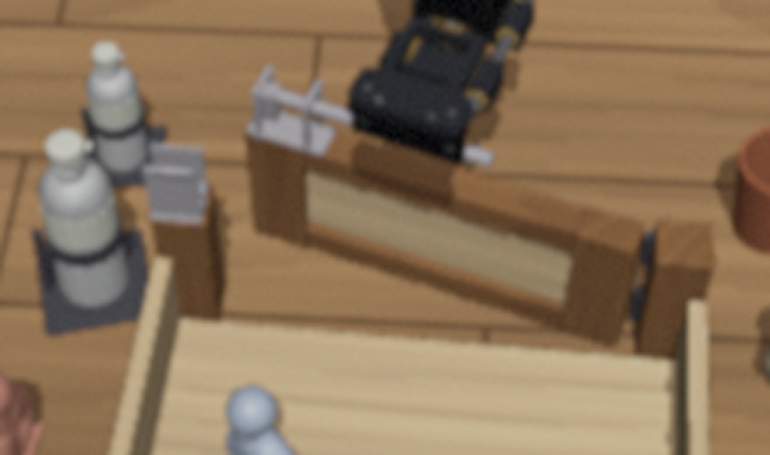

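The gate stands open at about 0.28–0.30 rad, with its free edge at about (255,140). The bolt is drawn, gripped at 40 N, and the cap at (68,148) is up. I let it settle, check that it is still, and hand in.

```bash

python3 -m creep '{"translation":[[0,0,0],[0,0,0],[0,0,0],[0,0,0]],"turn":[[0,0,0],[0,0,0],[0,0,0],[0,0,0]],"grip":[0,0,0,0]}' 40
python3 -c "
from h import *
print(env.get_obs()['joint_velocities'].round(2)); print(env.sign_off())"
```

```text
time_s: 12.28
tool_pos: [0.4741, 0.1146, 0.1794]
tool_rot: [180.0, -0.0, 70.4]
force: [2.4, -0.1, -2.6]
grip_width: 0.0203
grasp_force: 40.0
[ 0.07 -0.01 -0.08 -0.06 -0.09  0.08  0.04]
the job is handed in; nothing more can be done
None
```

I handed the job in at about 12.3 s; no verdict came back. The cap was pressed fully down and came back up, the bolt was lifted about 14 mm and drawn about 43 mm, and the gate is held still about 0.29 rad open with the knob gripped at 40 N.

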